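# Weigh down a pile of glued panels

## Task

The pile of oblong plywood panels has just been glued and must dry under a weight: pick up the oblong pressing plate by its bar handle and lower it gently onto that pile, keeping hold of it until it has touched down, then let go. It should lie flat, in the middle of the pile and lined up lengthwise with the panels. Leave the round pressing plate and the pile of square panels as they are.

Things in the scene. Friction and masses are not known exactly. Their poses are not given: they have to be found in the camera images.
- oblong_plate: the oblong pressing plate: a loose bare aluminium plate 140 x 100 mm, 16 mm thick, 0.5 to 0.85 kg, lying flat on the table, with a black bar handle on top. Origin at the centre of its underside, z up, x along its 140 mm length. The bar runs along x over the middle of the plate: 100 mm long, 16 mm wide (y), 16 mm high, its centre 50 mm above the underside; a 26 mm high gap lies beneath it, between two feet 14 mm square whose centres are 40 mm to either side of the middle
- oblong_pile: the pile of oblong plywood panels, each 170 x 120 mm and 9 mm thick, to be weighed down. It stands on the table and does not move. How many panels it holds is not known: its flat top is somewhere between 45 and 81 mm above the table. Origin at the centre of the pile's foot, on the table (it does not tell the height), z up, x along the 170 mm length of the panels
- round_plate: the round pressing plate, to be left alone: a loose bare aluminium disc of 100 mm diameter, 16 mm thick, with a black round knob of 32 mm diameter on top, 58 mm high in all. Origin at the centre of its underside, z up
- square_pile: the pile of smaller, square plywood panels, 95 x 95 mm, to be left alone. It stands on the table and does not move; its top is somewhere between 45 and 81 mm above the table. Origin at the centre of its foot, on the table, z up
Things that resemble listed ones, but are neither listed nor needed, are in the scene too. What is shaped like the oblong_plate but blue or red is not meant.

How it is judged (in metres and radians):
On the way:
1. the oblong plate touches down over the oblong pile (within 40 mm of its middle) while the fingers still hold it (contact force between oblong_plate and oblong_pile above 1 N and contact force between oblong_plate and the fingers above 2 N and horizontal distance between oblong_plate and oblong_pile below 0.04 m), for 0.1 s.
At the end, for the whole second after the job is handed in: the oblong plate rests on the oblong pile, at rest and let go, handle up and flat within 5 degrees, its middle within 20 mm of the pile's middle and its length within 10 degrees of the panels' length (either way round); the round plate is within 20 mm of where it stood (contact force between oblong_plate and oblong_pile above 2 N and horizontal distance between oblong_plate and oblong_pile below 0.02 m and angle between the x axis of oblong_plate and the x axis of oblong_pile, either way round below 0.18 rad and angle between oblong_plate's own z axis and vertical below 0.09 rad and linear speed of oblong_plate below 0.02 m/s and distance of round_plate from where it was at the start of the episode below 0.02 m); the robot touches nothing.
It fails at once if the plate is banged down or pressed hard on the glued pile (over 80 N) (contact force between oblong_plate and oblong_pile above 80 N).
It fails at once if the plate is set down on the pile of square panels (contact force between oblong_plate and square_pile above 2 N).
It fails at once if the round plate is moved more than 20 mm (distance of round_plate from where it was at the start of the episode above 0.02 m).
It also fails if it takes over 48 s, if anything falls off the work surface, if the arm or the gripper's body presses on something with over 40 N, if the wrist force passes 120 N, or if a joint passes its speed limit or range.

## Robot

A 6-joint arm with a two-finger parallel gripper is mounted at the origin on the work surface. World frame = base frame: x ahead of the robot, y to its left, z up, the work surface at z = 0. Lengths are in mm, angles in rad, forces in N, time in s.
With the tool pointing down it reaches from about 400 to 925 mm from the base axis. Payload 3.4 kg.
Tool frame: the origin (TCP) lies between the finger pads; the fingertips stand 8 mm ahead of it and the grasp point (between the pads) lies 11 mm behind it; z points along the fingers, y is the line along which they close (so a half turn about z gives the same grasp; the last joint's range is limited). The gripper opens to 85 mm and grips with 20 to 120 N. Pads are 22 mm wide; open, the fingers measure 114 mm over their backs; the gripper's body (76 mm by 85 mm) begins 54 mm behind the grasp point. The pads swing forward as they close: fully open they stand 13 mm farther back than shut.
Start: joints at [1.044, 0.307, 1.506, -0, 1.328, -0.073], TCP at [252.094, 516.798, 239.305] pointing down, gripper open.
Joint ranges: [-3.12, 3.12], [-1.05, 2.28], [0.14, 2.33], [-1.42, 4.57], [0.1, 2.73], [-2.68, 2.68]. Speed limits (rad/s): [2.57, 2.57, 3.14, 3.14, 3.14, 3.14].

## Interface

Orientations are given as a rotation vector (axis times angle).
In Python, from workcell import ctrl gives the robot as it stands. The module is installed in compiled form; this text tells all that it offers.
- The arm moves only by the tool drive_tool, never from a script. Its arguments are lists of equal length, an entry for each row: "travel": the shift along the tool's x, y, z in mm, a list of three; "spin": the turn about the tool's z in rad. In form: {"travel": [[dx, dy, dz], ...], "spin": [spin, ...]}. A call has 1 to 5 rows; each row is the pose to reach, as a shift and turn from the pose commanded when the call began, along the tool's axes at that moment; what a row does not reach only later rows make up. A row lasts 1/12 s, in which the tool goes at most 41.7 mm and 7.16 degrees, less where a joint would pass 70% of its speed; a pose out of reach is approached as far as the arm can. A call with a gripper value outside its range is refused whole. "gripper" is the closure, from -1 (fully open) to 1 (shut), set as the call begins (left out, the last holds). The fingers move at their own pace and stop on an object; the grip force is fixed at half the most. Time passes only in rows, so rows that repeat a pose let the fingers close. It gives the time, the measured TCP pose, the force, the opening and the grip force at its end, in the units of the state.
- ctrl.read_state(): the state, without advancing time (a new reading comes with each control period).
- ctrl.camera(name): name is "scene" or "top" or "wrist"; returns a dict with "frame" (420x560x3 uint8, red, green, blue), "vertical_fov" (degrees; the focal length in pixels is half the picture's height over the tangent of half this angle, whatever the lens; pixels are square), "cx", "cy" (the principal point, pixels), "camera_from_world" (4x4, takes a point from world to camera coordinates). Camera axes: x right, y down, z forward; pixel columns grow to the right and rows downward; lengths in mm; the calibration is good to about 2 mm. The wrist camera is an equidistant fisheye: a pixel r from the principal point sees the ray r / f radians off the axis. A picture is of the moment at which its call begins. There is no depth.
- ctrl.hand_in(): hands the job in; it is judged then, once.
The state is a dict: "clock": time; "joint_pos": joint angles; "dq": joint speeds; "effort": joint torques, N m; "tool_pos": TCP position; "orientation": TCP orientation; "force": force on the tool from outside, world axes, zero at the start; "torque": the same for the moment, N m; "finger_gap": opening from 0.0 (shut) to 1.0 (fully open); "grasp_force": force on a finger pad.
Only numpy, scipy, OpenCV 4.12 (cv2) and the standard library are available. Lean on these libraries where they do the work, as an engineer would, in place of code of your own. Each camera call takes 0.05 s, during which the arm holds its last target. There are 200 camera calls.

## Working session

There is one attempt and no reset: what is moved stays moved. The work goes in short steps, Python scripts to look and compute and a tool call to move; the robot and the scene stay as the last step left them, time stands still between calls to the robot, and variables do not carry over. Pictures are saved under pics/ and viewed, at most 10 in all, crops included, and the job is handed in when it is done.

Besides the shell and the picture viewer there is one more tool, called after "Emit:" by a JSON object that holds its "name" and its "arguments", one argument or row to a line. drive_tool: Moves the arm, as the interface text tells. Its arguments: {"type":"object","properties":{"travel":{"type":"array","items":{"type":"array","items":{"type":"number"}}},"spin":{"type":"array","items":{"type":"number"}},"gripper":{"type":"number"}},"required":["travel","spin"]}

```bash
mkdir -p pics; cat > h.py <<'E'
import numpy as np, cv2
from workcell import ctrl
def snap(n,f):
    c=ctrl.camera(n); cv2.imwrite('pics/'+f+'.png',c['frame'][:,:,::-1]); 
    np.savez('pics/'+f+'.npz',**{k:c[k] for k in c}); return c
def ray(c,u,v,fish=False):
    f=210/np.tan(np.radians(float(c['vertical_fov']))/2)
    x,y=u-float(c['cx']),v-float(c['cy'])
    if fish:
        r=np.hypot(x,y); t=r/f; d=np.array([np.sin(t)*x/r,np.sin(t)*y/r,np.cos(t)]) if r>0 else np.array([0,0,1.])
    else: d=np.array([x/f,y/f,1])
    T=c['camera_from_world']; R=T[:3,:3]; o=-R.T@T[:3,3]; return o,R.T@d
def at_z(c,u,v,z,fish=False):
    o,d=ray(c,u,v,fish); return o+d*(z-o[2])/d[2]
def proj(c,P,fish=False):
    f=210/np.tan(np.radians(float(c['vertical_fov']))/2)
    T=c['camera_from_world']; p=T[:3,:3]@np.array(P,float)+T[:3,3]
    if fish:
        r=np.hypot(p[0],p[1]); t=np.arctan2(r,p[2]); return np.array([c['cx']+f*t*p[0]/r,c['cy']+f*t*p[1]/r])
    return np.array([c['cx']+f*p[0]/p[2],c['cy']+f*p[1]/p[2]])
E
python3 - <<'E'
from h import *
a=snap('top','top0');b=snap('scene','scene0')
for c in(a,b):
    T=c['camera_from_world'];print(c['vertical_fov'],c['cx'],c['cy'],-T[:3,:3].T@T[:3,3])
s=ctrl.read_state();print(s)
E
```

```text
57.4262539993808 275.7311997398943 208.8602675385342 [227.16806748  75.27624214 996.14520002]
46.581237620048036 286.4748107382388 206.79534353912047 [1134.24260947 -715.97429613  783.59451432]
{'clock': 0.1, 'joint_pos': array([ 1.04354637e+00,  3.07495138e-01,  1.50755166e+00,  6.74844357e-06,
        1.32843456e+00, -7.34874543e-02]), 'dq': array([-0.00019932, -0.00141524, -0.00235721, -0.00049097, -0.00097143,
        0.00033623]), 'effort': array([ 1.48281662e-03, -4.58527672e+01, -2.52607799e+01,  3.08829988e-05,
        5.69360724e-03, -5.41581180e-07]), 'tool_pos': array([251.74766084, 516.26100962, 238.47155245]), 'orientation': array([-7.06544321e-01, -3.06052959e+00,  2.83038064e-03]), 'force': array([-0.37057734, -0.19542605, -0.19436549]), 'torque': array([-0.00737149, -0.02374506, -0.00029232]), 'grasp_force': 0.0, 'finger_gap': 0.9981692248399542}
```

View pics/top0.png

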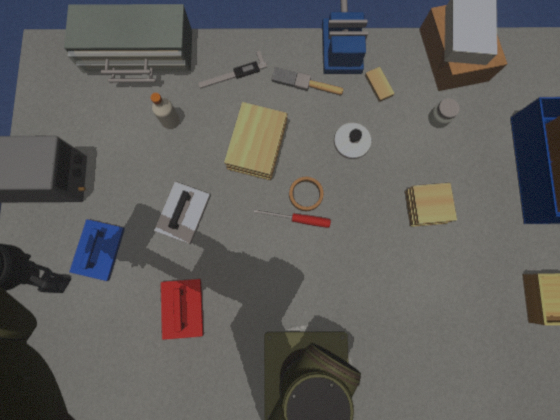

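View pics/scene0.png

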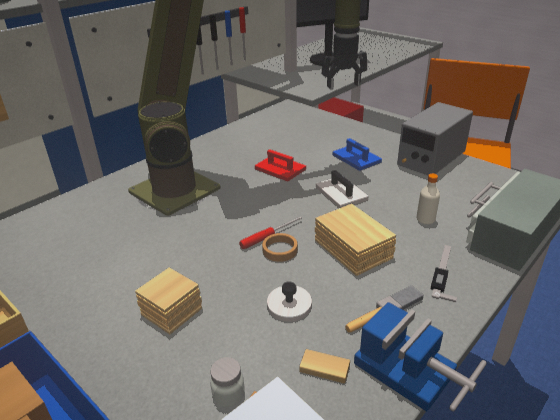

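The top view shows these candidates for the oblong plate: bare aluminium at (182,212), blue at (97,250), red at (181,309) and the round plate at (353,140). I choose the bare aluminium one with the black bar at (182,212). The oblong pile is at (257,140), the square pile at (432,204). Next is a close crop to check the plate and measure the pile.

```bash
python3 - <<'E'
import cv2,numpy as np
a=cv2.imread('pics/top0.png')[90:250,140:300];b=cv2.imread('pics/scene0.png')[160:280,300:410]
A=cv2.resize(a,(480,480),interpolation=cv2.INTER_CUBIC)
B=cv2.resize(b,(0,0),fx=2.9,fy=4*.725,interpolation=cv2.INTER_CUBIC)
B=np.vstack([B,np.zeros((480-B.shape[0],B.shape[1],3),np.uint8)])
o=np.hstack([A,B]);print(o.shape);cv2.imwrite('pics/crop1.png',o)
E
```

```text
(480, 799, 3)
```

View pics/crop1.png

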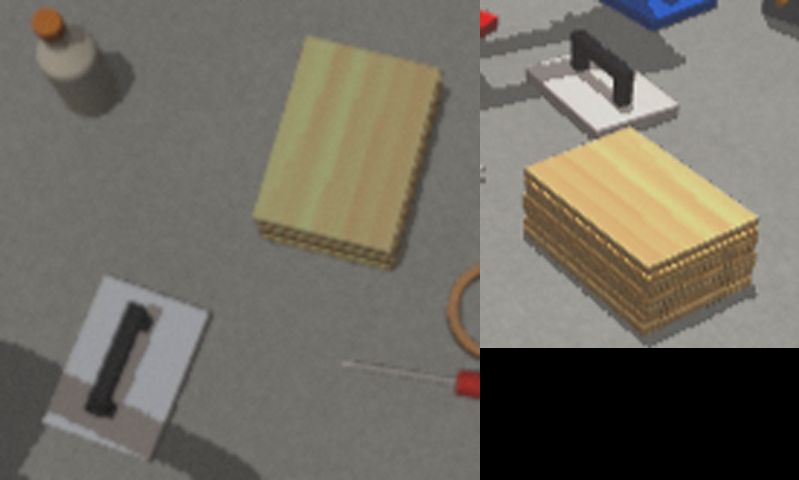

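The crop confirms it: a bare aluminium plate with a black bar (crop ends ~(137,312), (100,407)), beside the oblong pile with its top corners at (305,38), (441,68), (393,252), (255,217). I'll fit both poses.

```bash
cat > fit.py <<'E'
from h import *
from scipy.optimize import least_squares
a=np.load('pics/top0.npz');b=np.load('pics/scene0.npz')
tp=lambda L:[(140+(u-1)/3,90+(v-1)/3) for u,v in L]
sp=lambda L:[(300+(u-480-1)/2.9,160+(v-1)/2.9) for u,v in L]
def run(obs,L,W,z,x0,name):
    def res(p):
        c,s=np.cos(p[2]),np.sin(p[2]);r=[]
        for cam,pts in obs:
            for (sx,sy),q in zip([(1,1),(1,-1),(-1,-1),(-1,1)],pts):
                if q is None: continue
                x,y=sx*L/2,sy*W/2
                r+=list(proj(cam,[p[0]+c*x-s*y,p[1]+s*x+c*y,z if z else p[3]])-q)
        return np.array(r)
    o=least_squares(res,x0,loss='soft_l1');print(name,o.x.round(3),res(o.x).round(1))
# top: image up=+x, left=+y : (1,1)=upper-left
T=tp([(305,38),(441,68),(393,252),(255,217)])
S=sp([(758,217),(650,268),(525,170),(629,128)])
for cam,pts in((a,T),(b,S)): print([at_z(cam,*q,60).round(0)[:2] for q in pts])
S2=[min(S,key=lambda q:np.hypot(*(at_z(b,*q,60)-at_z(a,*t,60))[:2])) for t in T]
run([(a,T),(b,S2)],170,120,None,[500,130,-.2,60],'pile')
P=tp([(106,277),(210,313),(151,456),(46,423)])
run([(a,P)],140,100,16,[400,250,-.2],'plate')
B=[at_z(a,*q,56) for q in tp([(137,312),(100,407)])];print('bar',B,np.mean(B,0))
d=B[0]-B[1];print(np.arctan2(d[1],d[0]),np.hypot(*d[:2]))
E
python3 fit.py
```

```text
[array([687., 159.]), array([658.,  40.]), array([493.,  83.]), array([525., 200.])]
[array([678., 171.]), array([649.,  55.]), array([484.,  97.]), array([514., 213.])]
pile [ 5.88130e+02  1.20913e+02 -2.51000e-01  6.99350e+01] [-0.1 -1.2 -0.5 -0.7 -0.4 -0.3 -0.8  0.3  0.   0.4 -0.7  0.6 -1.1  0.
 -0.7 -0.2]
plate [ 4.04249e+02  3.12663e+02 -3.48000e-01] [-0.2 -0.9  0.6 -0.6  0.3  2.1 -0.8  0.2]
bar [array([443.68164063, 297.4844898 ,  56.        ]), array([363.62058136, 325.13301238,  56.        ])] [403.65111099 311.30875109  56.        ]
-0.33251999262983756 84.70073206535085
```

```bash
cat > go.py <<'E'
import sys
from h import *
from scipy.spatial.transform import Rotation as Ro
def go(x,y,z,yaw): # yaw: desired bar direction (tool x mod pi)
    s=ctrl.read_state();R=Ro.from_rotvec(s['orientation']).as_matrix()
    d=R.T@(np.array([x,y,z])-s['tool_pos']);a=np.arctan2(R[1,0],R[0,0])
    sp=-((yaw-a+np.pi/2)%np.pi-np.pi/2)
    print('t',round(s['clock'],2),'pos',s['tool_pos'].round(1),'travel',d.round(1),'spin',sp.round(3),'tilt',R[:,2].round(3),'j6',s['joint_pos'][5].round(2),'F',s['force'].round(1),s['finger_gap'],s['grasp_force'])
if __name__=='__main__': go(*map(float,sys.argv[1:]))
E
python3 go.py 404 312 180 -.34
```

```text
t 0.1 pos [251.7 516.3 238.5] travel [-226.4 -116.7   58.7] spin -0.114 tilt [-0.001 -0.002 -1.   ] j6 -0.07 F [-0.4 -0.2 -0.2] 0.9981692248399542 0.0
```

Emit:
{"name": "drive_tool", "arguments": {
  "travel": [
    [-35, -18, 9],
    [-75, -39, 20],
    [-115, -59, 30],
    [-150, -77, 39],
    [-180, -93, 47]
  ],
  "spin": [-0.03, -0.06, -0.09, -0.114, -0.114],
  "gripper": -1
}}

```text
clock: 0.52
tool_pos: [373.0, 353.5, 191.9]
orientation: [-0.528, -3.097, 0.0]
force: [1.6, 1.0, 0.6]
finger_gap: 0.998
grasp_force: 0.0
```

```bash
python3 go.py 404 312 180 -.34
```

```text
t 0.52 pos [373.  353.5 191.9] travel [-43.  -28.9  11.9] spin 0.002 tilt [-0. -0. -1.] j6 -0.56 F [1.6 1.  0.6] 0.9983603551189958 0.0
```

Emit:
{"name": "drive_tool", "arguments": {
  "travel": [
    [-25, -16, 6],
    [-43, -29, 12],
    [-43, -29, 12],
    [-43, -29, 12]
  ],
  "spin": [0, 0, 0, 0]
}}

```text
clock: 0.85
tool_pos: [403.5, 312.2, 179.9]
orientation: [-0.536, -3.094, 0.001]
force: [0.1, 0.7, 0.4]
finger_gap: 0.999
grasp_force: 0.0
```

```bash
python3 - <<'E'
from h import *
from go import go
c=snap('wrist','w1')
go(404,312,38,-.34)
for k in [(452,295),(356,329),(404,312)]: print(proj(c,[*k,58],True).round(0))
print(proj(c,[588,121,72],True).round(0))
E
```

```text
t 0.9 pos [403.3 313.2 180.3] travel [ -1.2  -0.9 142.3] spin -0.001 tilt [-0.001  0.    -1.   ] j6 -0.65 F [-0.2  0.2  0.1] 0.9980327292812293 0.0
[277. 264.]
[277. 148.]
[277. 209.]
[179. 402.]
```

View pics/w1.png

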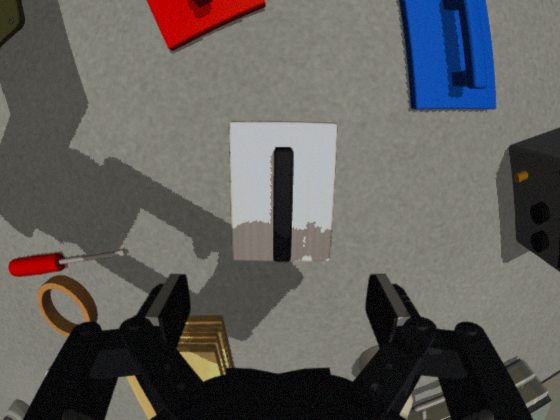

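The wrist view shows the plate at cols 231–336, rows 122–261, with the bar ends at about (283,148) and (282,261). I refine from these.

```bash
python3 - <<'E'
from h import *
c=np.load('pics/w1.npz')
g=c['frame'].astype(int).sum(2)
for v in (165,185,205,225,245):
    r=np.where(g[v,255:310]<150)[0]+255; print(v,r.min(),r.max(), end=' ')
    m=at_z(c,(r.min()+r.max())/2,v,58,True); print(m.round(1))
col=g[130:275,283]; r=np.where(col<150)[0]+130;print(r.min(),r.max())
A=at_z(c,283.5,r.min(),58,True);B=at_z(c,282,r.max(),58,True);print(A,B,(A+B)/2,np.arctan2(*(B-A)[1::-1]))
P=[at_z(c,*q,16,True)[:2] for q in((231,122),(336,124),(331,261),(234,261))];print(np.mean(P,0))
print(np.arctan2(*(P[3]-P[0])[::-1]),np.arctan2(*(P[2]-P[1])[::-1]))
E
python3 go.py 404 312 38 -.34
```

```text
165 274 292 [370.9 329.   58. ]
185 274 291 [386.3 323.1  58. ]
205 274 291 [402.3 317.4  58. ]
225 274 290 [418.8 311.1  58. ]
245 273 290 [436.1 304.6  58. ]
148 261
[358.1066093  333.93901319  58.        ] [450.87792448 299.82716412  58.        ] [404.49226689 316.88308866  58.        ] -0.352353808569013
[406.34644799 317.28862187]
-0.36250701284777204 -0.3314592646989923
t 0.9 pos [403.3 313.2 180.3] travel [ -1.2  -0.9 142.3] spin -0.001 tilt [-0.001  0.    -1.   ] j6 -0.65 F [-0.2  0.2  0.1] 0.9980327292812293 0.0
```

```bash
python3 go.py 405 316 38 -.35
```

```text
t 0.9 pos [403.3 313.2 180.3] travel [ -0.8   3.2 142.3] spin 0.009 tilt [-0.001  0.    -1.   ] j6 -0.65 F [-0.2  0.2  0.1] 0.9980327292812293 0.0
```

Emit:
{"name": "drive_tool", "arguments": {
  "travel": [
    [0, 3, 35],
    [0, 3, 70],
    [0, 3, 100],
    [0, 3, 120],
    [0, 3, 130]
  ],
  "spin": [0.01, 0.01, 0.01, 0.01, 0.01]
}}

```text
clock: 1.32
tool_pos: [402.1, 316.6, 48.2]
orientation: [-0.543, -3.091, 0.004]
force: [-0.4, 0.3, -0.5]
finger_gap: 0.999
grasp_force: 0.0
```

Emit:
{"name": "drive_tool", "arguments": {
  "travel": [
    [0, 0, 6],
    [0, 0, 12],
    [0, 0, 12]
  ],
  "spin": [0, 0, 0]
}}

```text
clock: 1.57
tool_pos: [404.5, 316.9, 38.5]
orientation: [0.545, 3.094, 0.001]
force: [-0.4, -0.4, -0.2]
finger_gap: 0.999
grasp_force: 0.0
```

Emit:
{"name": "drive_tool", "arguments": {
  "travel": [
    [0, 0, 0],
    [0, 0, 0],
    [0, 0, 0],
    [0, 0, 0],
    [0, 0, 0]
  ],
  "spin": [0, 0, 0, 0, 0],
  "gripper": 1
}}

```text
clock: 1.98
tool_pos: [404.8, 316.3, 39.1]
orientation: [0.547, 3.093, 0.001]
force: [0.0, 0.1, 0.5]
finger_gap: 0.299
grasp_force: 0.0
```

Emit:
{"name": "drive_tool", "arguments": {
  "travel": [
    [0, 0, 0],
    [0, 0, 0],
    [0, 0, 0],
    [0, 0, 0],
    [0, 0, 0]
  ],
  "spin": [0, 0, 0, 0, 0]
}}

```text
clock: 2.4
tool_pos: [404.7, 316.1, 39.1]
orientation: [0.547, 3.093, 0.0]
force: [-1.3, -1.1, 6.9]
finger_gap: 0.175
grasp_force: 60.2
```

Emit:
{"name": "drive_tool", "arguments": {
  "travel": [
    [0, 0, -6],
    [0, 0, -18],
    [0, 0, -36],
    [0, 0, -58],
    [0, 0, -80]
  ],
  "spin": [0, 0, 0, 0, 0]
}}

```text
clock: 2.82
tool_pos: [402.7, 315.1, 117.9]
orientation: [-0.546, -3.09, 0.005]
force: [-0.4, 0.1, -7.6]
finger_gap: 0.174
grasp_force: 59.2
```

Emit:
{"name": "drive_tool", "arguments": {
  "travel": [
    [0, 0, -18],
    [0, 0, -32],
    [0, 0, -40],
    [0, 0, -40],
    [0, 0, -40]
  ],
  "spin": [0, 0, 0, 0, 0]
}}

```text
clock: 3.23
tool_pos: [403.8, 315.8, 157.9]
orientation: [-0.546, -3.093, 0.001]
force: [-0.5, 0.7, -7.7]
finger_gap: 0.179
grasp_force: 59.3
```

```bash
python3 go.py 588 121 160 -.251
```

```text
t 3.23 pos [403.8 315.8 157.9] travel [-239.8 -119.9   -2.2] spin -0.099 tilt [-0.001 -0.001 -1.   ] j6 -0.64 F [-0.5  0.7 -7.7] 0.1794086742648525 59.257773756980896
```

Emit:
{"name": "drive_tool", "arguments": {
  "travel": [
    [-10, -5, 0],
    [-30, -15, 0],
    [-55, -27, 0],
    [-80, -40, 0],
    [-105, -52, 0]
  ],
  "spin": [-0.01, -0.02, -0.04, -0.06, -0.08]
}}

```text
clock: 3.65
tool_pos: [484.3, 230.0, 156.5]
orientation: [-0.419, -3.11, 0.003]
force: [-0.4, -0.2, -7.1]
finger_gap: 0.177
grasp_force: 59.2
```

Emit:
{"name": "drive_tool", "arguments": {
  "travel": [
    [-26, -13, 0],
    [-52, -26, 0],
    [-77, -38, 0],
    [-100, -50, 0],
    [-117, -59, 0]
  ],
  "spin": [-0.02, -0.02, -0.02, -0.02, -0.02]
}}

```text
clock: 4.07
tool_pos: [582.9, 141.3, 156.1]
orientation: [-0.393, -3.114, 0.003]
force: [0.1, -0.2, -6.5]
finger_gap: 0.176
grasp_force: 59.2
```

Emit:
{"name": "drive_tool", "arguments": {
  "travel": [
    [-10, -6, 0],
    [-15, -9, 0],
    [-15, -9, 0],
    [-15, -9, 0]
  ],
  "spin": [0, 0, 0, 0]
}}

```text
clock: 4.4
tool_pos: [593.1, 131.4, 157.4]
orientation: [-0.391, -3.114, -0.0]
force: [0.7, -0.1, -7.5]
finger_gap: 0.177
grasp_force: 59.2
```

```bash
python3 - <<'E'
from h import *
from go import go
go(588,121,125,-.251)
a=snap('top','top1');b=snap('wrist','w2');c=snap('scene','scene1')
A=cv2.resize(a['frame'][80:220,180:320],(400,400),interpolation=cv2.INTER_CUBIC)
C=cv2.resize(c['frame'][140:280,290:430],(400,400),interpolation=cv2.INTER_CUBIC)
cv2.imwrite('pics/crop2.png',np.hstack([A,C])[:,:,::-1])
E
```

```text
t 4.4 pos [593.1 131.4 157.4] travel [  2.3 -11.3  32.4] spin 0.001 tilt [-0.003  0.    -1.   ] j6 -1.17 F [ 0.7 -0.1 -7.5] 0.1772365726512945 59.20198202133179
```

View pics/crop2.png

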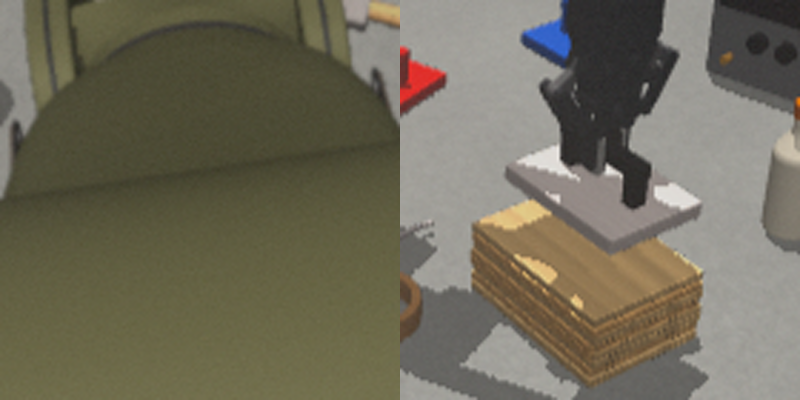

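View pics/w2.png

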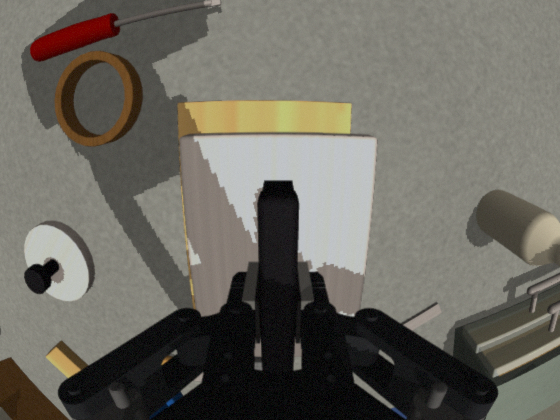

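The wrist view shows the plate's near corners at (183,135) and (376,137), and the pile's near-edge corners behind it at (179,102) and (350,102). The scene view shows the plate held level above the pile. I use both to work out the relative offset.

```bash
python3 - <<'E'
from h import *
from go import go
c=np.load('pics/w2.npz')
def mid(p,q,z,L):
    P,Q=at_z(c,*p,z,True)[:2],at_z(c,*q,z,True)[:2]
    e=Q-P; e/=np.hypot(*e); n=np.array([e[1],-e[0]])
    if n[0]<0:n=-n
    print('z',z,'w',np.hypot(*(Q-P)).round(1),'mid',((P+Q)/2+n*L/2).round(1),'yaw',np.arctan2(n[1],n[0]).round(3))
for z in(133,135): mid((183,135),(376,137),z,140)
for z in(63,72): mid((179,102),(350,102),z,170)
E
python3 go.py 588 124 125 -.251
```

```text
z 133 w 96.9 mid [593.9 132.4] yaw -0.26
z 135 w 95.7 mid [593.7 132.4] yaw -0.26
z 63 w 121.2 mid [587.5 122.8] yaw -0.26
z 72 w 116.5 mid [587.9 123.1] yaw -0.26
t 4.55 pos [593.2 131.9 158.3] travel [ 3.1 -8.9 33.3] spin 0.002 tilt [-0.001  0.    -1.   ] j6 -1.17 F [-0.   1.4 -6.6] 0.171275121448216 59.203001260757446
```

Emit:
{"name": "drive_tool", "arguments": {
  "travel": [
    [1, -4, 4],
    [2, -8, 12],
    [3, -10, 24],
    [3, -10, 34],
    [3, -10, 40]
  ],
  "spin": [0, 0, 0, 0, 0]
}}

```text
clock: 4.97
tool_pos: [587.6, 121.7, 116.8]
orientation: [-0.391, -3.114, 0.001]
force: [-0.1, -0.4, -7.1]
finger_gap: 0.176
grasp_force: 59.1
```

Emit:
{"name": "drive_tool", "arguments": {
  "travel": [
    [0, 0, 1],
    [0, 0, 2],
    [0, 0, 3],
    [0, 0, 4],
    [0, 0, 4]
  ],
  "spin": [0, 0, 0, 0, 0]
}}

```text
clock: 5.38
tool_pos: [589.6, 122.0, 114.9]
orientation: [0.391, 3.116, 0.0]
force: [0.2, -0.2, -7.1]
finger_gap: 0.176
grasp_force: 59.1
```

Emit:
{"name": "drive_tool", "arguments": {
  "travel": [
    [0, 0, 0.5],
    [0, 0, 1],
    [0, 0, 1.5],
    [0, 0, 2],
    [0, 0, 2]
  ],
  "spin": [0, 0, 0, 0, 0]
}}

```text
clock: 5.8
tool_pos: [589.2, 121.9, 112.5]
orientation: [-0.391, -3.117, 0.0]
force: [-0.1, 0.2, -6.9]
finger_gap: 0.174
grasp_force: 59.1
```

Emit:
{"name": "drive_tool", "arguments": {
  "travel": [
    [0, 0, 0.5],
    [0, 0, 1],
    [0, 0, 1.5],
    [0, 0, 1.5]
  ],
  "spin": [0, 0, 0, 0]
}}

```text
clock: 6.13
tool_pos: [589.1, 121.9, 110.9]
orientation: [-0.391, -3.117, 0.0]
force: [0.3, -0.1, -7.5]
finger_gap: 0.174
grasp_force: 59.1
```

Emit:
{"name": "drive_tool", "arguments": {
  "travel": [
    [0, 0, 0.5],
    [0, 0, 1],
    [0, 0, 1]
  ],
  "spin": [0, 0, 0]
}}

```text
clock: 6.38
tool_pos: [589.3, 122.0, 110.0]
orientation: [0.391, 3.117, 0.0]
force: [-0.4, -0.4, -6.9]
finger_gap: 0.178
grasp_force: 59.2
```

Emit:
{"name": "drive_tool", "arguments": {
  "travel": [
    [0, 0, 0.5],
    [0, 0, 1],
    [0, 0, 1]
  ],
  "spin": [0, 0, 0]
}}

```text
clock: 6.63
tool_pos: [589.3, 121.9, 109.9]
orientation: [0.391, 3.116, 0.0]
force: [-2.9, 0.2, 1.9]
finger_gap: 0.173
grasp_force: 60.4
```

The reading went from -7 to +2 N, so the plate has touched down at about 9 N while still held. I hold briefly, then open.

Emit:
{"name": "drive_tool", "arguments": {
  "travel": [
    [0, 0, 0],
    [0, 0, 0],
    [0, 0, 0],
    [0, 0, 0]
  ],
  "spin": [0, 0, 0, 0]
}}

```text
clock: 6.97
tool_pos: [589.3, 122.0, 110.0]
orientation: [0.391, 3.116, 0.0]
force: [-3.1, -0.0, 6.0]
finger_gap: 0.176
grasp_force: 60.9
```

Emit:
{"name": "drive_tool", "arguments": {
  "travel": [
    [0, 0, 0],
    [0, 0, 0],
    [0, 0, 0],
    [0, 0, 0],
    [0, 0, 0]
  ],
  "spin": [0, 0, 0, 0, 0],
  "gripper": -1
}}

```text
clock: 7.38
tool_pos: [589.6, 122.0, 109.0]
orientation: [0.391, 3.117, 0.0]
force: [-0.3, 0.2, 0.5]
finger_gap: 0.871
grasp_force: 0.0
```

Emit:
{"name": "drive_tool", "arguments": {
  "travel": [
    [0, 0, 0],
    [0, 0, 0],
    [0, 0, 0],
    [0, 0, 0],
    [0, 0, 0]
  ],
  "spin": [0, 0, 0, 0, 0]
}}

```text
clock: 7.8
tool_pos: [589.2, 121.9, 109.0]
orientation: [0.391, 3.117, -0.0]
force: [0.0, -0.9, -0.2]
finger_gap: 0.999
grasp_force: 0.0
```

Emit:
{"name": "drive_tool", "arguments": {
  "travel": [
    [0, 0, -10],
    [0, 0, -30],
    [0, 0, -60],
    [0, 0, -90],
    [0, 0, -110]
  ],
  "spin": [0, 0, 0, 0, 0]
}}

```text
clock: 8.22
tool_pos: [590.3, 122.1, 222.7]
orientation: [0.391, 3.113, 0.002]
force: [0.9, -0.8, 0.2]
finger_gap: 1.0
grasp_force: 0.0
```

Emit:
{"name": "drive_tool", "arguments": {
  "travel": [
    [0, 0, -10],
    [0, 0, -10],
    [0, 0, -10]
  ],
  "spin": [0, 0, 0]
}}

```text
clock: 8.47
tool_pos: [589.0, 121.9, 229.2]
orientation: [0.391, 3.117, 0.0]
force: [-0.9, 0.6, 0.0]
finger_gap: 0.999
grasp_force: 0.0
```

```bash
python3 - <<'E'
from h import *
snap('wrist','w3')
E
```

```text
(no output)
```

View pics/w3.png

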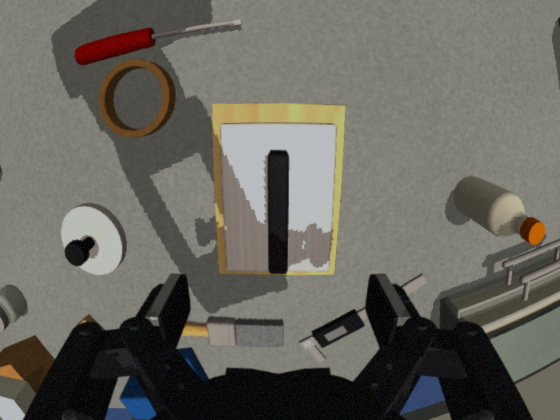

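The plate lies on the pile at cols 221–337, rows 122–274; the pile shows at rows 104–276. I check the centring numerically.

```bash
python3 - <<'E'
from h import *
c=np.load('pics/w3.npz')
for n,L,z in(('plate',[(221,124),(336,124),(334,275),(225,274)],88),('pile',[(213,105),(345,106),(335,276),(219,276)],72)):
    P=[at_z(c,*q,z,True)[:2] for q in L]
    print(n,np.mean(P,0).round(1),np.hypot(*(P[0]-P[3])).round(1),np.hypot(*(P[0]-P[1])).round(1),(np.mean(P[:2],0)).round(1),(np.mean(P[2:],0)).round(1))
E
```

```text
plate [592.4 123.1] 142.5 97.4 [522.9 140.3] [661.8 105.9]
pile [589.5 122.8] 170.8 117.8 [507.3 144.9] [671.8 100.6]
```

```bash
python3 -c "
from workcell import ctrl
print(ctrl.hand_in())"
```

```text
the job is handed in; nothing more can be done
None
```

The oblong plate is let go and lying on the oblong pile, about 3 mm from its middle and lined up with the panels. It touched down at about 9 N while held, the round plate and square pile were never approached, and the job is handed in (no verdict was returned).

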